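Bottle stopper out of the slide-lid box

ROBOT

A 6-joint arm with a two-finger parallel gripper is mounted at the origin on a cart in front of the work surface, level with it; the furniture and walls round the work are solid. World frame = base frame: x ahead of the robot, y to its left, z up, the work surface at z = 0. Lengths are in m, angles in rad, forces in N, time in s.
With the tool pointing down it reaches from about 0.35 to 0.875 m from the base axis. Payload 15.5 kg.
Tool frame: the origin (TCP) lies at the very end of the fingers, on their centre line; the grasp point (between the pads) lies env.pinch_z behind it (env.pinch_z is the distance from the TCP to the grasp point, in m); z points along the fingers, y is the line along which they close (so a half turn about z gives the same grasp; the last joint's range is limited). The gripper opens to 85 mm and grips with 20 to 120 N. Pads are 22 mm wide; open, the fingers measure 114 mm over their backs; the gripper's body (76 mm by 85 mm) begins 54 mm behind the grasp point. The pads swing forward as they close: fully open they stand 13 mm farther back than shut.
Start: joints at [-1.444, 0.494, 1.345, -0, 1.302, -0.096], TCP at [0.137, -0.61, 0.231] pointing down, gripper open.
Joint ranges: [-2.91, 2.91], [-0.82, 2.16], [0.22, 2.67], [-1.22, 4.37], [0.12, 2.79], [-3.08, 3.08]. Speed limits (rad/s): [1.89, 1.89, 2.57, 3.01, 3.01, 3.01].

INTERFACE

Orientations are given as a unit quaternion [x, y, z, w].
In Python, from workcell import env gives the robot as it stands.
- The arm moves only by the tool send_rows, never from a script. Its argument "moves" is text: rows parted by semicolons, each of 6 numbers parted by spaces: the shift along the tool's x, y, z normalised to -1 to 1, where 1 is 100 mm, then the turn, a rotation vector about the tool's x, y, z normalised to -1 to 1, where 1 is 360 degrees. A call has exactly 10 rows; each row is the pose to reach, as a shift and turn from the pose commanded when the call began, along the tool's axes at that moment, turning the shorter way round; what a row does not reach only later rows make up. A row lasts 1/8 s, in which the tool goes at most 62.5 mm and 10.7 degrees, less where a joint would pass 70% of its speed; a pose out of reach is approached as far as the arm can. A call with a number of a shift or a turn outside -1 to 1 is refused whole. A call with a gripper value outside its range is refused whole. "claw" is the opening, from -1 (shut) to 1 (fully open), set as the call begins (left out, the last holds). The fingers move at their own pace and stop on an object; "newtons" is the grip in N (left out, the last holds). Time passes only in rows, so rows that repeat a pose let the fingers close, or fill a call up. It gives the time, the measured TCP pose, the force, the opening and the grip force at its end, in the units of the state.
- env.get_state(): the state, without advancing time (a new reading comes with each control period).
- env.get_image(name): name is "scene" or "top"; returns a dict with "img" (420x560x3 uint8, red, green, blue), "z_map" (420x560 float32, m along the optical axis (not along the pixel's ray), 0 where there is no reading), "fx", "fy", "cx", "cy" (pixels), "R" (3x3) and "t" (3): a world point X has camera coordinates R X + t. Camera axes: x right, y down, z forward; pixel columns grow to the right and rows downward; lengths in m; the calibration is good to about 2 mm. A picture is of the moment at which its call begins.
- env.hand_in(): hands the job in; it is judged then, once.
The state is a dict: "t": time; "q": joint angles; "joint_vel": joint speeds; "tau": joint torques, N m; "tool_pos": TCP position; "eef_rot": TCP orientation; "force": force on the tool from outside, world axes, zero at the start; "torque": the same for the moment, N m; "grip_width": finger opening in m; "finger_force": force on a finger pad.
Only numpy, scipy, OpenCV 4.12 (cv2) and the standard library are available. Lean on these libraries where they do the work, as an engineer would, in place of code of your own. Each camera call takes 0.05 s, during which the arm holds its last target. There are 200 camera calls.

TASK

Slide the lid of the wooden box fully open along its grooves, lift the chrome bottle stopper with the black ribbed stem out of the box, and stand it upright in the middle of the coaster that lies by itself. Leave the lid open, and leave the clear glass stopper standing where it is in the box.

Things in the scene. Friction and masses are not known exactly. Their poses are not given: they have to be found in the camera images.
- stopper_box: Wooden box, fixed, 140 (x) x 166 (y) x 90 mm high. Origin: centre of its underside; its y axis is the way the lid slides open (robot's left, within 15 deg). Floor 6 mm; inside 124 x 150 mm, lips narrow the mouth to 112 mm in x. Two stoppers stand about 28 mm either side of the middle in x, at y about -5 mm; sides vary. A low divider (top 26 mm above the worktop) runs between them.
- slide_lid (a joint): How far the lid has slid (m) along the box's +y: 0 shut, 0.14 fully open at a stop; starts at 0 to 0.02. It drags with 1.5 N, stays where it is left and does not lift off. Fully open it bares 140 mm of the inside, from the -y wall on. Lid top 85.5 mm above the worktop.
- lid_bar (a point): Centre of the wooden cross bar on the lid: 60 mm along the box's x, 14 mm thick along its y, reaching from the lid's top (85.5 mm above the worktop) to 112.5 mm. Axes as the box's. With the lid shut it lies 45 mm from the box's middle towards +y.
- bottle_stopper_mid (a point): Centre, half-way up, of the chrome bottle stopper standing in the box under the lid: chrome ball 36 mm across, 33 mm high, below; black ribbed stem 20 mm across above; 65 mm high in all, 70 g. It stands on the box's floor, its top 71 mm above the worktop. z axis up the stem; round. There is room to grip the stem from above with the fingers closing along the box's y.
- glass_stopper_mid (a point): Centre, half-way up, of the clear glass decanter stopper in the same box, 38 mm across, 72 mm high, no black. It stays there.
- coaster_top (a point): Centre of the upper face of the loose glass coaster with a silver rim that lies by itself on the worktop, left of the box, 85 mm across, 8 mm thick (the other coasters are a stack further left and back). z axis up.
Mind the look-alikes: they are no part of the job. What is shaped like the part that bears coaster_top but pink or purple is not meant.

How it is judged:
On the way, in this order (a step that is already met when the one before it is completed fails the run):
1. the lid is slid open (value of joint slide_lid above 0.12 m), for 0.2 s.
2. the bottle stopper is lifted clear of the box (height (world z) of bottle_stopper_mid above 0.115 m), for 0.1 s.
At the end, for the whole second after the job is handed in: The lid is open (at least 115 of its 140 mm); the chrome bottle stopper stands upright (within 10 degrees) on the lone coaster, within 20 mm of its centre, the coaster flat on the worktop; the clear glass stopper still stands upright in the box within 25 mm of where it was (value of joint slide_lid above 0.115 m and horizontal distance between bottle_stopper_mid and coaster_top below 0.02 m and z of bottle_stopper_mid in the frame of coaster_top between 0.025 and 0.04 m and angle between each of bottle_stopper_mid, glass_stopper_mid's own z axis and vertical below 0.18 rad and height (world z) of coaster_top below 0.013 m and angle between coaster_top's own z axis and vertical below 0.1 rad and distance of glass_stopper_mid from where it was at the start of the episode below 0.025 m); the robot touches nothing.
It fails at once if the glass stopper in the box is knocked over or taken out (angle between glass_stopper_mid's own z axis and vertical above 0.6 rad or height (world z) of glass_stopper_mid above 0.08 m).
It also fails if it takes over 58 s, if anything falls off the work surface, if the arm or the gripper's body presses on something with over 40 N, if the wrist force passes 120 N, or if a joint passes its speed limit or range.

## Working session

There is one attempt and no reset: what is moved stays moved. The work goes in short steps, Python scripts to look and compute and a tool call to move; the robot and the scene stay as the last step left them, time stands still between calls to the robot, and variables do not carry over. Pictures are saved under pics/ and viewed, at most 10 in all, crops included, and the job is handed in when it is done.

Besides the shell and the picture viewer there is one more tool, called after "Emit:" as name(argument=value, ...) on one line, values as JSON. send_rows: Moves the arm, as the interface text tells. Scaled input: -1 to 1 covers 100 mm each way for a shift and 360 degrees each way for a turn. Its arguments: {"type":"object","properties":{"moves":{"type":"string"},"claw":{"type":"number"},"newtons":{"type":"number"}},"required":["moves"]}

```bash
mkdir -p pics; cat > h.py <<'E'
import numpy as np,cv2
from workcell import env
def snap(n):
    d=env.get_image(n); np.savez(f'/tmp/{n}.npz',**d); return d
def load(n): return dict(np.load(f'/tmp/{n}.npz'))
def cloud(d):
    v,u=np.mgrid[:420,:560]; z=d['z_map']
    P=np.stack([(u-d['cx'])/d['fx']*z,(v-d['cy'])/d['fy']*z,z],-1)
    W=(P-d['t'])@d['R']; W[z==0]=np.nan; return W
def plane(d,u,v,h):
    r=np.array([(u-d['cx'])/d['fx'],(v-d['cy'])/d['fy'],1])@d['R']; o=-d['t']@d['R']
    return o+r*(h-o[2])/r[2]
E
python3 - <<'E'
from h import *
for n in('scene','top'):
    d=snap(n); cv2.imwrite(f'pics/{n}0.png',cv2.resize(d['img'][...,::-1],(784,588)))
    print(n,-d['t']@d['R'],d['R'].round(2).tolist(),d['fx'])
print(env.get_state(),env.pinch_z)
E
```

```text
scene [-0.04840369  0.43044786  0.85279082] [[-0.64, -0.77, 0.0], [-0.59, 0.49, -0.64], [0.49, -0.41, -0.77]] 493.40213041882015
top [0.29395693 0.05254333 1.31032068] [[0.0, -1.0, 0.01], [-0.99, -0.01, -0.13], [0.13, -0.01, -0.99]] 541.8727942035426
{'t': 0.1, 'q': array([-1.44452485e+00,  4.94116090e-01,  1.34606303e+00,  4.65876472e-06,
        1.30252962e+00, -9.54985342e-02]), 'joint_vel': array([ 0.00069157, -0.00070297, -0.00058217, -0.00103069,  0.00100358,
        0.00014332]), 'tau': array([-1.43559573e-03, -8.83590889e+01, -3.84563005e+01, -1.40064208e-04,
        5.18661996e-03,  2.12006029e-06]), 'tool_pos': array([ 0.13743657, -0.6093629 ,  0.23076505]), 'eef_rot': array([ 9.93858468e-01,  1.10657284e-01, -6.34052427e-06, -5.58011714e-04]), 'force': array([-0.71114684,  0.48770954, -0.59193223]), 'torque': array([ 0.03184491, -0.02505816,  0.01858397]), 'finger_force': 0.0, 'grip_width': 0.08516814462478754} 0.0187
```

View pics/top0.png

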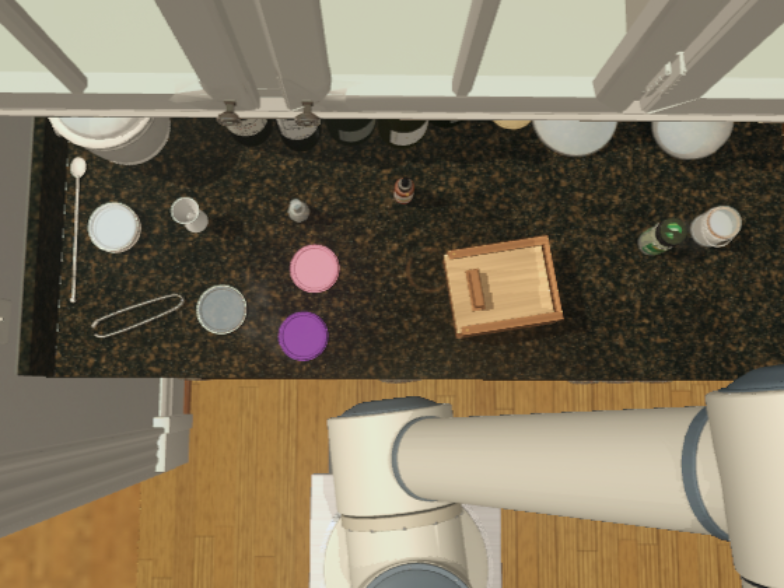

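View pics/scene0.png

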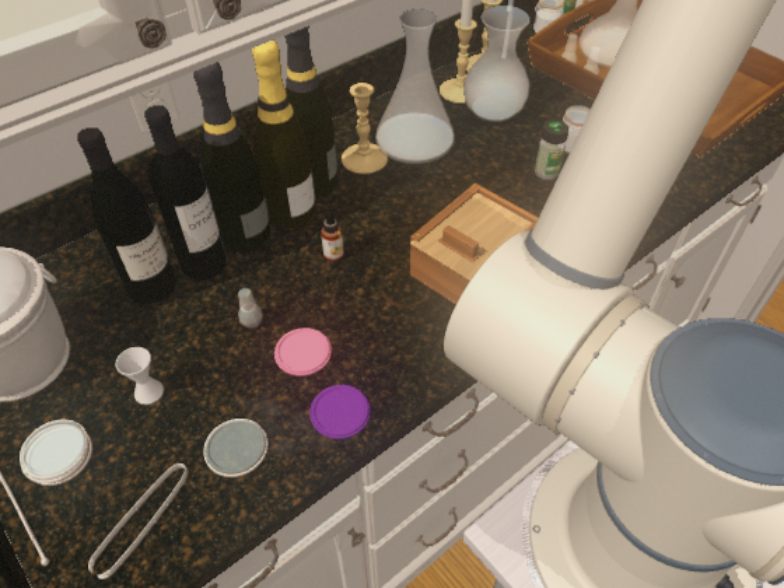

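The top view holds four coaster-like discs: pink (315,269), purple (303,336), the white stack further left and back (115,228), and the lone clear glass one with a silver rim (221,310). I choose the glass one. The box is at (503,287) with its bar at (477,290). I'll check both in one crop and measure them.

```bash
python3 - <<'E'
from h import *
d=load('top'); W=cloud(d); im=d['img'][...,::-1]
a=cv2.resize(im[190:250,120:220],None,fx=4,fy=4,interpolation=cv2.INTER_CUBIC)
b=cv2.resize(im[160:250,305:415],None,fx=4,fy=4,interpolation=cv2.INTER_CUBIC)
a=cv2.copyMakeBorder(a,0,b.shape[0]-a.shape[0],0,0,cv2.BORDER_CONSTANT)
o=np.hstack([a,b]);o=cv2.resize(o,None,fx=.92,fy=.92); cv2.imwrite('pics/c1.png',o)
def rect(lo,hi,x0,x1,y0,y1):
    m=(W[...,2]>lo)&(W[...,2]<hi)&(W[...,0]>x0)&(W[...,0]<x1)&(W[...,1]>y0)&(W[...,1]<y1)
    p=W[m]; r=cv2.minAreaRect((p[:,:2]*1000).astype(np.float32)); print(m.sum(),p[:,2].mean(),p.mean(0),r)
c=plane(d,503/1.4,287/1.4,.09); print('box',c)
x,y=c[:2]
rect(.07,.098,x-.13,x+.13,y-.13,y+.13)
rect(.105,.12,x-.13,x+.13,y-.13,y+.13)
c=plane(d,221/1.4,310/1.4,.008); print('coaster',c)
x,y=c[:2]; rect(.004,.02,x-.07,x+.07,y-.07,y+.07)
for (u,v) in[(445,254),(548,240),(562,318),(458,334)]: print(plane(d,u/1.4,v/1.4,.09))
E
```

```text
box [ 0.45580468 -0.15539221  0.09      ]
4434 0.08726735141356942 [ 0.4591655  -0.15742335  0.08726735] ((459.671875, -155.9686279296875), (140.44195556640625, 173.73443603515625), 9.478885650634766)
169 0.11302936598875267 [ 0.45198739 -0.1095692   0.11302937] ((452.3271484375, -110.12334442138672), (59.311683654785156, 15.240945816040039), 11.040249824523926)
coaster [0.42400764 0.31749401 0.008     ]
1143 0.007080818674648917 [0.42455475 0.31678456 0.00708082] ((425.26300048828125, 317.1994934082031), (138.37559509277344, 139.0238800048828), 1.4801952838897705)
[ 0.50962423 -0.0614173   0.09      ]
[ 0.53390407 -0.23046254  0.09      ]
[ 0.40576106 -0.2501591   0.09      ]
[ 0.37900759 -0.08157368  0.09      ]
```

View pics/c1.png

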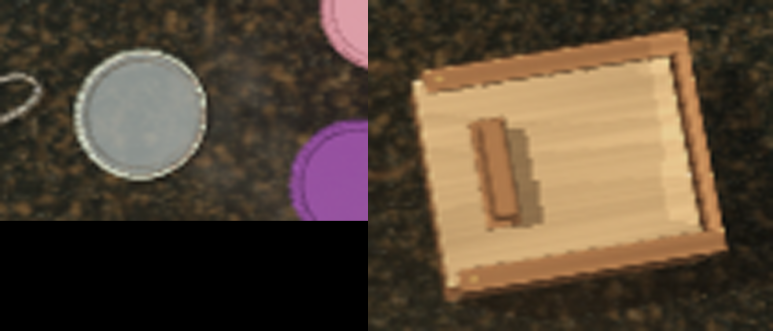

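The crop confirms the glass coaster with a silver rim, at about (0.424, 0.317). The box yaw is about 9.3° and the bar is at about (0.452, -0.110, 0.113), which matches the 45 mm given. Now I'll approach the bar.

Emit:
send_rows(moves=".1 -.1 0 0 0 .002;.2 -.2 0 0 0 .004;.35 -.35 0 0 0 .006;.5 -.5 0 0 0 .0094;.6 -.6 0 0 0 .0094;.7 -.7 0 0 0 .0094;.8 -.8 0 0 0 .0094;.9 -.9 0 0 0 .0094;1 -1 0 0 0 .0094;1 -1 0 0 0 .0094", claw=1, newtons=30)

```text
t: 1.35
tool_pos: [0.2135, -0.4894, 0.2313]
eef_rot: [0.997, 0.082, -0.0, -0.0]
force: [-0.2, 0.4, 0.4]
grip_width: 0.0854
finger_force: 0.0
```

```bash
cat >> h.py <<'E'
from scipy.spatial.transform import Rotation as Ro
def to(x,y,z):
    s=env.get_state(); R=Ro.from_quat(s['eef_rot']); 
    print('t',s['t'],'shift',(R.inv().apply(np.array([x,y,z])-s['tool_pos'])*10).round(3),'yaw',R.as_matrix()[:,0].round(3),R.as_matrix()[2].round(3),'q',s['q'].round(2),'pos',s['tool_pos'].round(4),'F',s['force'].round(1),s['grip_width'])
E
python3 -c "
from h import *
to(.452,-.110,.16)"
```

```text
t 1.35 shift [ 2.971 -3.354  0.714] yaw [0.987 0.163 0.   ] [ 0. -0. -1.] q [-1.27  0.37  1.57  0.    1.21  0.14] pos [ 0.2135 -0.4894  0.2313] F [-0.2  0.4  0.4] 0.08544920264591759
```

Emit:
send_rows(moves=".15 -.15 0 0 0 0;.3 -.3 0 0 0 0;.45 -.45 0 0 0 0;.6 -.6 0 0 0 0;.75 -.75 0 0 0 0;.9 -.9 0 0 0 0;1 -1 0 0 0 0;1 -1 0 0 0 0;1 -1 0 0 0 0;1 -1 0 0 0 0")

```text
t: 2.6
tool_pos: [0.2953, -0.3758, 0.2312]
eef_rot: [0.997, 0.081, -0.0, 0.0]
force: [-0.5, 0.4, -1.4]
grip_width: 0.0856
finger_force: 0.0
```

Emit:
send_rows(moves=".15 -.15 0 0 0 0;.3 -.3 0 0 0 0;.45 -.45 0 0 0 0;.6 -.6 0 0 0 0;.75 -.75 0 0 0 0;.9 -.9 0 0 0 0;1 -1 0 0 0 0;1 -1 0 0 0 0;1 -1 0 0 0 0;1 -1 0 0 0 0")

```text
t: 3.85
tool_pos: [0.3777, -0.2609, 0.2313]
eef_rot: [0.997, 0.081, -0.0, 0.0]
force: [0.1, 0.5, -0.9]
grip_width: 0.0853
finger_force: 0.0
```

Emit:
send_rows(moves=".15 -.15 0 0 0 0;.3 -.3 0 0 0 0;.45 -.45 0 0 0 0;.6 -.6 0 0 0 0;.75 -.75 0 0 0 0;.9 -.9 .1 0 0 0;.95 -1 .2 0 0 0;.95 -1 .2 0 0 0;.95 -1 .2 0 0 0;.95 -1 .2 0 0 0")

```text
t: 5.1
tool_pos: [0.4555, -0.1469, 0.2116]
eef_rot: [0.997, 0.081, 0.0, 0.0]
force: [-0.4, -0.3, 0.0]
grip_width: 0.0854
finger_force: 0.0
```

```bash
python3 -c "
from h import *
d=snap('scene');cv2.imwrite('pics/s1.png',d['img'][...,::-1])
to(.452,-.110,.091)"
```

```text
t 5.15 shift [ 0.024 -0.37   1.206] yaw [0.987 0.161 0.   ] [ 0.  0. -1.] q [-0.44  0.31  1.72 -0.    1.11  0.97] pos [ 0.4555 -0.1468  0.2116] F [ 0.1 -0.3  0.2] 0.08496527163197333
```

Emit:
send_rows(moves="0 -.1 0 0 0 0;.02 -.2 0 0 0 0;.02 -.37 0 0 0 0;.02 -.37 .15 0 0 0;.02 -.37 .3 0 0 0;.02 -.37 .45 0 0 0;.02 -.37 .6 0 0 0;.02 -.37 .75 0 0 0;.02 -.37 .9 0 0 0;.02 -.37 .9 0 0 0")

```text
t: 6.4
tool_pos: [0.4508, -0.1084, 0.1207]
eef_rot: [0.997, 0.082, -0.001, -0.0]
force: [-1.2, 0.8, 0.3]
grip_width: 0.0856
finger_force: 0.0
```

Emit:
send_rows(moves="0 0 .1 0 0 0;0 0 .2 0 0 0;0 0 .3 0 0 0;0 0 .3 0 0 0;0 0 .3 0 0 0;0 0 .3 0 0 0;0 0 .3 0 0 0;0 0 .3 0 0 0;0 0 .3 0 0 0;0 0 .3 0 0 0", claw=0)

```text
t: 7.65
tool_pos: [0.4515, -0.1095, 0.0913]
eef_rot: [0.997, 0.081, 0.0, 0.0]
force: [-0.4, -0.5, 1.1]
grip_width: 0.0428
finger_force: 0.0
```

Emit:
send_rows(moves="0 0 0 0 0 0;0 0 0 0 0 0;0 0 0 0 0 0;0 0 0 0 0 0;0 0 0 0 0 0;0 0 0 0 0 0;0 0 0 0 0 0;0 0 0 0 0 0;0 0 0 0 0 0;0 0 0 0 0 0", claw=-1, newtons=30)

```text
t: 8.9
tool_pos: [0.4515, -0.1095, 0.0913]
eef_rot: [0.997, 0.081, 0.0, 0.0]
force: [-1.1, -0.5, 5.5]
grip_width: 0.0135
finger_force: 31.8
```

Emit:
send_rows(moves="0 -.1 0 0 0 0;0 -.2 0 0 0 0;0 -.3 0 0 0 0;0 -.4 0 0 0 0;0 -.5 0 0 0 0;0 -.6 0 0 0 0;0 -.7 0 0 0 0;0 -.8 0 0 0 0;0 -.9 0 0 0 0;0 -1 0 0 0 0")

```text
t: 10.15
tool_pos: [0.4351, -0.0106, 0.0913]
eef_rot: [0.997, 0.081, -0.0, 0.0]
force: [-1.9, -1.4, 5.6]
grip_width: 0.0133
finger_force: 32.0
```

Emit:
send_rows(moves="0 -.1 0 0 0 0;0 -.2 0 0 0 0;0 -.25 0 0 0 0;0 -.28 0 0 0 0;0 -.31 0 0 0 0;0 -.33 0 0 0 0;0 -.35 0 0 0 0;0 -.36 0 0 0 0;0 -.36 0 0 0 0;0 -.36 0 0 0 0")

```text
t: 11.4
tool_pos: [0.4294, 0.0242, 0.0913]
eef_rot: [0.997, 0.081, -0.0, 0.0]
force: [-2.2, -9.0, 5.9]
grip_width: 0.0133
finger_force: 32.0
```

The force rise at the end says the lid has reached its stop. I'll release it, rise and look.

Emit:
send_rows(moves="0 0 0 0 0 0;0 0 0 0 0 0;0 0 0 0 0 0;0 0 -.05 0 0 0;0 0 -.2 0 0 0;0 0 -.4 0 0 0;0 0 -.6 0 0 0;0 0 -.8 0 0 0;0 0 -1 0 0 0;0 0 -1 0 0 0", claw=1)

```text
t: 12.65
tool_pos: [0.4302, 0.0247, 0.1925]
eef_rot: [0.997, 0.081, 0.001, 0.0]
force: [0.0, 0.0, 0.4]
grip_width: 0.0855
finger_force: 0.0
```

```bash
python3 - <<'E'
from h import *
d=snap('top'); im=d['img'][...,::-1]
cv2.imwrite('pics/t2.png',cv2.resize(im[150:255,275:415],None,fx=5,fy=5,interpolation=cv2.INTER_CUBIC))
d=snap('scene')
cv2.imwrite('pics/s2.png',cv2.resize(d['img'][90:240,220:420,::-1],None,fx=3.9,fy=3.9,interpolation=cv2.INTER_CUBIC))
to(.4585,-.156,.2)
E
```

```text
t 12.75 shift [-0.005  1.831 -0.089] yaw [0.987 0.162 0.   ] [ 0.  0. -1.] q [-0.08  0.28  1.85  0.    1.01  1.33] pos [0.4293 0.0248 0.1911] F [-0.1  1.   0.6] 0.08533695574758467
```

View pics/t2.png

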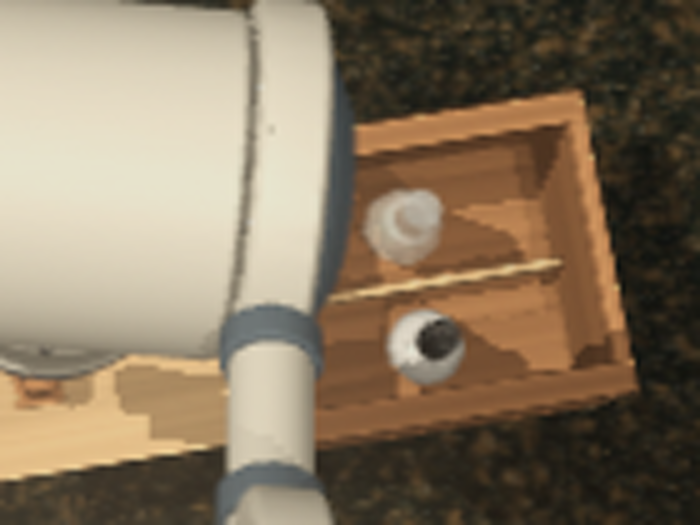

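The lid is open. The chrome stopper stands on the near side with its black stem top at crop (438,338) and ball at (426,346). The clear glass stopper is at (405,225).

```bash
python3 - <<'E'
from h import *
d=load('top')
for u,v,h in[(438,338,.071),(426,346,.0225),(405,225,.04)]:
    p=plane(d,275+u/5-.4,150+v/5-.4,h); r=p[:2]-[.4585,-.156]; print(p, r@[.987,.162],r@[-.162,.987])
d=load('scene');W=cloud(d)
m=(d['img'].max(-1)<70)&(W[...,2]>.045)&(W[...,2]<.08)&(abs(W[...,0]-.435)<.04)&(abs(W[...,1]+.165)<.04)
print(m.sum(),W[m].mean(0) if m.any() else '')
E
```

```text
[ 0.43001258 -0.16490413  0.071     ] -0.029559556062916187 -0.0041734163292304624
[ 0.43145504 -0.16759908  0.0225    ] -0.028572429372028148 -0.007067011136537841
[ 0.48728765 -0.15554512  0.04      ] 0.028487102760661923 -0.004214636458026138
0
```

Emit:
send_rows(moves="0 .12 0 0 0 0;-.05 .25 0 0 0 0;-.1 .4 0 0 0 0;-.15 .55 0 0 0 0;-.15 .7 0 0 0 0;-.15 .8 0 0 0 0;-.15 .9 0 0 0 0;-.15 1 0 0 0 0;-.15 1 0 0 0 0;-.15 1 0 0 0 0", claw=0.4)

```text
t: 14.0
tool_pos: [0.4308, -0.0762, 0.1912]
eef_rot: [0.997, 0.081, -0.0, -0.0]
force: [-0.8, -1.1, -0.1]
grip_width: 0.06
finger_force: 0.0
```

Emit:
send_rows(moves="0 .12 0 0 0 0;-.05 .25 0 0 0 0;-.1 .4 0 0 0 0;-.14 .55 0 0 0 0;-.14 .7 0 0 0 0;-.14 .8 .1 0 0 0;-.14 .89 .2 0 0 0;-.14 .89 .3 0 0 0;-.14 .89 .4 0 0 0;-.14 .89 .4 0 0 0")

```text
t: 15.25
tool_pos: [0.431, -0.1659, 0.1504]
eef_rot: [0.997, 0.081, -0.001, -0.001]
force: [-0.4, 0.4, -0.5]
grip_width: 0.0599
finger_force: 0.0
```

```bash
python3 -c "
from h import *
to(.431,-.166,.044)"
```

```text
t 15.25 shift [1.000e-03 2.000e-03 1.064e+00] yaw [ 0.987  0.162 -0.001] [-0.001 -0.001 -1.   ] q [-0.5   0.38  1.83  0.    0.93  0.91] pos [ 0.431  -0.1659  0.1504] F [-0.4  0.4 -0.5] 0.05988285604613946
```

Emit:
send_rows(moves="0 0 .12 0 0 0;0 0 .24 0 0 0;0 0 .36 0 0 0;0 0 .48 0 0 0;0 0 .6 0 0 0;0 0 .72 0 0 0;0 0 .84 0 0 0;0 0 .94 0 0 0;0 0 1 0 0 0;0 0 1 0 0 0")

```text
t: 16.5
tool_pos: [0.4314, -0.1664, 0.0509]
eef_rot: [0.997, 0.081, -0.0, -0.0]
force: [0.3, -1.0, 0.4]
grip_width: 0.06
finger_force: 0.0
```

Emit:
send_rows(moves="0 0 .06 0 0 0;0 0 .06 0 0 0;0 0 .06 0 0 0;0 0 .06 0 0 0;0 0 .06 0 0 0;0 0 .06 0 0 0;0 0 .06 0 0 0;0 0 .06 0 0 0;0 0 .06 0 0 0;0 0 .06 0 0 0", claw=-1, newtons=30)

```text
t: 17.75
tool_pos: [0.4315, -0.1665, 0.0453]
eef_rot: [0.997, 0.081, 0.0, 0.0]
force: [-0.3, -0.0, 0.9]
grip_width: 0.0167
finger_force: 29.3
```

Emit:
send_rows(moves="0 0 -.05 0 0 0;0 0 -.15 0 0 0;0 0 -.25 0 0 0;0 0 -.4 0 0 0;0 0 -.55 0 0 0;0 0 -.7 0 0 0;0 0 -.85 0 0 0;0 0 -1 0 0 0;0 0 -1 0 0 0;0 0 -1 0 0 0")

```text
t: 19.0
tool_pos: [0.4313, -0.1664, 0.1451]
eef_rot: [0.997, 0.081, -0.0, -0.0]
force: [-1.7, -0.7, -1.4]
grip_width: 0.0167
finger_force: 29.3
```

Emit:
send_rows(moves="0 0 -.1 0 0 0;0 0 -.2 0 0 0;0 0 -.3 0 0 0;0 0 -.4 0 0 0;0 0 -.4 0 0 0;0 0 -.4 0 0 0;0 0 -.4 0 0 0;0 0 -.4 0 0 0;0 0 -.4 0 0 0;0 0 -.4 0 0 0")

```text
t: 20.25
tool_pos: [0.4315, -0.1664, 0.1852]
eef_rot: [0.997, 0.081, -0.0, -0.0]
force: [-0.8, -0.0, -0.2]
grip_width: 0.0168
finger_force: 29.3
```

```bash
python3 -c "
from h import *
d=snap('scene');cv2.imwrite('pics/s3.png',cv2.resize(d['img'][90:270,250:490,::-1],None,fx=3.2,fy=3.2,interpolation=cv2.INTER_CUBIC))
to(.424,.317,.185)"
```

```text
t 20.3 shift [ 7.090e-01 -4.783e+00  2.000e-03] yaw [ 0.987  0.162 -0.   ] [-0. -0. -1.] q [-0.5   0.33  1.79 -0.    1.02  0.91] pos [ 0.4315 -0.1665  0.1852] F [-0.2  0.3 -0.4] 0.016555334212604935
```

View pics/s3.png

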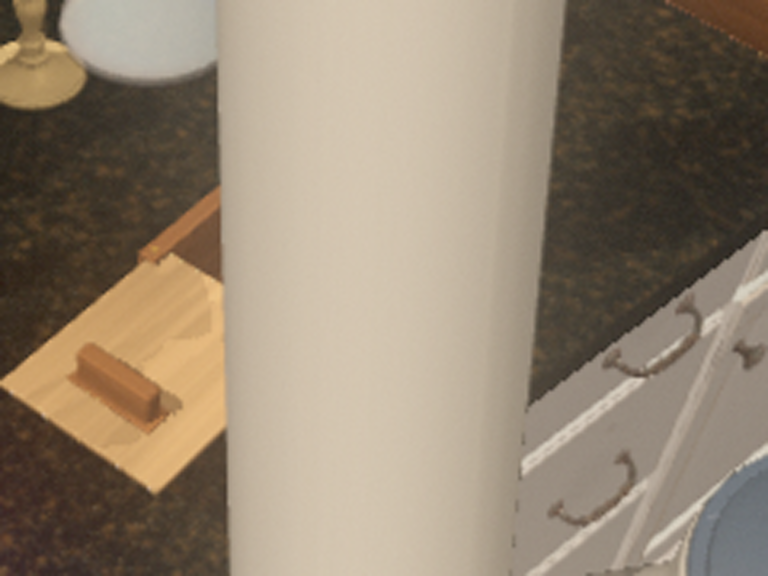

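The arm hides the gripper in this view, which shows only the lid wide open. The pads report 29 N at 16.7 mm, so the stopper is held. I'll carry it left.

Emit:
send_rows(moves="0 -.08 0 0 0 0;.04 -.2 0 0 0 0;.06 -.32 0 0 0 0;.08 -.44 0 0 0 0;.1 -.56 0 0 0 0;.12 -.68 0 0 0 0;.14 -.8 0 0 0 0;.14 -.9 0 0 0 0;.14 -.96 0 0 0 0;.14 -.96 0 0 0 0")

```text
t: 21.55
tool_pos: [0.4297, -0.0692, 0.1853]
eef_rot: [0.997, 0.082, -0.0, -0.0]
force: [-0.3, 0.1, -0.2]
grip_width: 0.0168
finger_force: 29.3
```

Emit:
send_rows(moves="0 -.08 0 0 0 0;.04 -.2 0 0 0 0;.06 -.32 0 0 0 0;.08 -.44 0 0 0 0;.1 -.56 0 0 0 0;.12 -.68 0 0 0 0;.14 -.8 0 0 0 0;.14 -.9 0 0 0 0;.14 -.96 0 0 0 0;.14 -.96 0 0 0 0")

```text
t: 22.8
tool_pos: [0.4279, 0.0278, 0.1853]
eef_rot: [0.997, 0.082, -0.0, 0.0]
force: [-0.3, -0.5, -1.2]
grip_width: 0.0168
finger_force: 29.3
```

Emit:
send_rows(moves="0 -.08 0 0 0 0;.04 -.2 0 0 0 0;.06 -.32 0 0 0 0;.08 -.44 0 0 0 0;.1 -.56 0 0 0 0;.12 -.68 0 0 0 0;.14 -.8 0 0 0 0;.14 -.9 0 0 0 0;.14 -.96 0 0 0 0;.14 -.96 0 0 0 0")

```text
t: 24.05
tool_pos: [0.4262, 0.1248, 0.1853]
eef_rot: [0.997, 0.082, -0.0, -0.0]
force: [-0.2, -0.3, -0.5]
grip_width: 0.0163
finger_force: 29.4
```

Emit:
send_rows(moves="0 -.08 0 0 0 0;.04 -.2 0 0 0 0;.06 -.32 0 0 0 0;.08 -.44 0 0 0 0;.1 -.56 0 0 0 0;.12 -.68 0 0 0 0;.14 -.8 0 0 0 0;.14 -.9 0 0 0 0;.14 -.96 0 0 0 0;.14 -.96 0 0 0 0")

```text
t: 25.3
tool_pos: [0.4244, 0.2218, 0.1853]
eef_rot: [0.997, 0.082, -0.0, 0.0]
force: [-0.2, 0.8, -1.0]
grip_width: 0.0163
finger_force: 29.4
```

```bash
python3 -c "
from h import *
d=snap('scene');cv2.imwrite('pics/s4.png',cv2.resize(d['img'][190:390,100:360,::-1],None,fx=3,fy=3,interpolation=cv2.INTER_CUBIC))
to(.424,.317,.10)"
```

```text
t 25.35 shift [ 0.151 -0.943  0.852] yaw [ 0.987  0.162 -0.   ] [-0.  0. -1.] q [ 0.36  0.35  1.76 -0.    1.04  1.76] pos [0.4245 0.2215 0.1853] F [-0.4 -0.1 -0.9] 0.016781985162624375
```

View pics/s4.png

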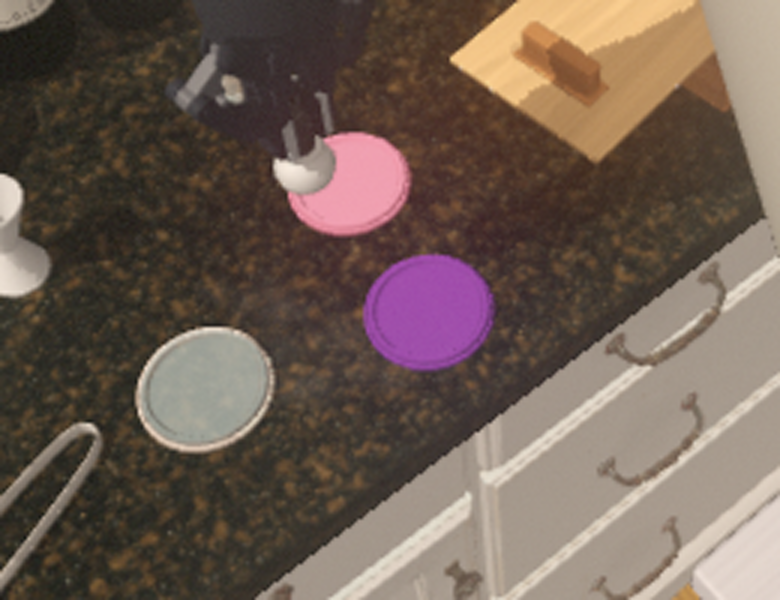

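The stopper hangs straight in the gripper with its ball at (304,163). The lone glass coaster is at (205,389).

```bash
python3 -c "
from h import *
d=load('scene')
for u,v,h in[(205,388,.008),(304,164,.1625)]: print(plane(d,100+u/3-.33,190+v/3-.33,h))"
```

```text
[0.42478601 0.31805796 0.008     ]
[0.42423397 0.22138039 0.1625    ]
```

Emit:
send_rows(moves="0 -.08 0 0 0 0;.04 -.2 0 0 0 0;.06 -.32 0 0 0 0;.08 -.44 0 0 0 0;.1 -.56 0 0 0 0;.12 -.68 0 0 0 0;.15 -.8 .1 0 0 0;.15 -.9 .2 0 0 0;.15 -.94 .3 0 0 0;.15 -.94 .3 0 0 0")

```text
t: 26.6
tool_pos: [0.4235, 0.3165, 0.1542]
eef_rot: [0.997, 0.081, -0.001, 0.0]
force: [0.6, -0.5, -0.7]
grip_width: 0.0167
finger_force: 29.4
```

```bash
python3 -c "
from h import *
to(.424,.317,.0485)"
```

```text
t 26.6 shift [ 0.008 -0.005  1.057] yaw [ 0.987  0.162 -0.002] [-0.002  0.001 -1.   ] q [ 0.53  0.45  1.67 -0.    1.02  1.94] pos [0.4235 0.3165 0.1542] F [ 0.6 -0.5 -0.7] 0.016689712001613146
```

Emit:
send_rows(moves="0 0 .12 0 0 0;0 0 .24 0 0 0;0 0 .36 0 0 0;0 0 .48 0 0 0;0 0 .6 0 0 0;0 0 .72 0 0 0;0 0 .84 0 0 0;0 0 .94 0 0 0;0 0 1 0 0 0;0 0 1 0 0 0")

```text
t: 27.85
tool_pos: [0.424, 0.3166, 0.0549]
eef_rot: [0.997, 0.081, -0.0, 0.0]
force: [0.1, -0.8, -0.0]
grip_width: 0.0167
finger_force: 29.4
```

Emit:
send_rows(moves="0 0 .02 0 0 0;0 0 .04 0 0 0;0 0 .05 0 0 0;0 0 .06 0 0 0;0 0 .07 0 0 0;0 0 .07 0 0 0;0 0 .07 0 0 0;0 0 .07 0 0 0;0 0 .07 0 0 0;0 0 .07 0 0 0")

```text
t: 29.1
tool_pos: [0.4241, 0.3167, 0.0483]
eef_rot: [0.997, 0.081, 0.0, -0.0]
force: [0.0, -0.3, -1.3]
grip_width: 0.0165
finger_force: 29.4
```

Another 1.5 mm in small steps should bring it into contact.

Emit:
send_rows(moves="0 0 .003 0 0 0;0 0 .005 0 0 0;0 0 .007 0 0 0;0 0 .009 0 0 0;0 0 .011 0 0 0;0 0 .013 0 0 0;0 0 .015 0 0 0;0 0 .015 0 0 0;0 0 .015 0 0 0;0 0 .015 0 0 0")

```text
t: 30.35
tool_pos: [0.4246, 0.3169, 0.0475]
eef_rot: [0.997, 0.081, 0.001, -0.0]
force: [-0.9, -2.7, 15.8]
grip_width: 0.0168
finger_force: 31.0
```

Contact is firm at 16 N. I'll ease off slightly, then open and rise.

Emit:
send_rows(moves="0 0 -.005 0 0 0;0 0 -.007 0 0 0;0 0 -.007 0 0 0;0 0 -.007 0 0 0;0 0 -.007 0 0 0;0 0 -.007 0 0 0;0 0 -.007 0 0 0;0 0 -.007 0 0 0;0 0 -.007 0 0 0;0 0 -.007 0 0 0")

```text
t: 31.6
tool_pos: [0.4243, 0.3168, 0.0476]
eef_rot: [0.997, 0.081, 0.0, -0.0]
force: [-0.1, -0.7, 8.5]
grip_width: 0.0166
finger_force: 30.1
```

Emit:
send_rows(moves="0 0 0 0 0 0;0 0 0 0 0 0;0 0 0 0 0 0;0 0 0 0 0 0;0 0 0 0 0 0;0 0 0 0 0 0;0 0 0 0 0 0;0 0 0 0 0 0;0 0 0 0 0 0;0 0 0 0 0 0", claw=0.4)

```text
t: 32.85
tool_pos: [0.4241, 0.3167, 0.0475]
eef_rot: [0.997, 0.081, 0.0, 0.0]
force: [0.3, -0.5, 0.7]
grip_width: 0.0598
finger_force: 0.0
```

Emit:
send_rows(moves="0 0 -.05 0 0 0;0 0 -.15 0 0 0;0 0 -.25 0 0 0;0 0 -.4 0 0 0;0 0 -.55 0 0 0;0 0 -.7 0 0 0;0 0 -.85 0 0 0;0 0 -1 0 0 0;0 0 -1 0 0 0;0 0 -1 0 0 0")

```text
t: 34.1
tool_pos: [0.4239, 0.3166, 0.1472]
eef_rot: [0.997, 0.081, -0.0, 0.0]
force: [-0.1, 0.1, -0.1]
grip_width: 0.0596
finger_force: 0.0
```

```bash
python3 -c "
from h import *
d=snap('scene');cv2.imwrite('pics/s5.png',cv2.resize(d['img'][60:390,80:500,::-1],None,fx=1.8,fy=1.8,interpolation=cv2.INTER_CUBIC))
to(.424,.317,.0485)"
```

```text
t 34.15 shift [ 0.003 -0.005  0.985] yaw [ 0.987  0.162 -0.001] [-0.001  0.    -1.   ] q [0.53 0.46 1.68 0.   1.   1.94] pos [0.4238 0.3165 0.147 ] F [-0.5  0.3 -0.4] 0.059790789607173475
```

View pics/s5.png

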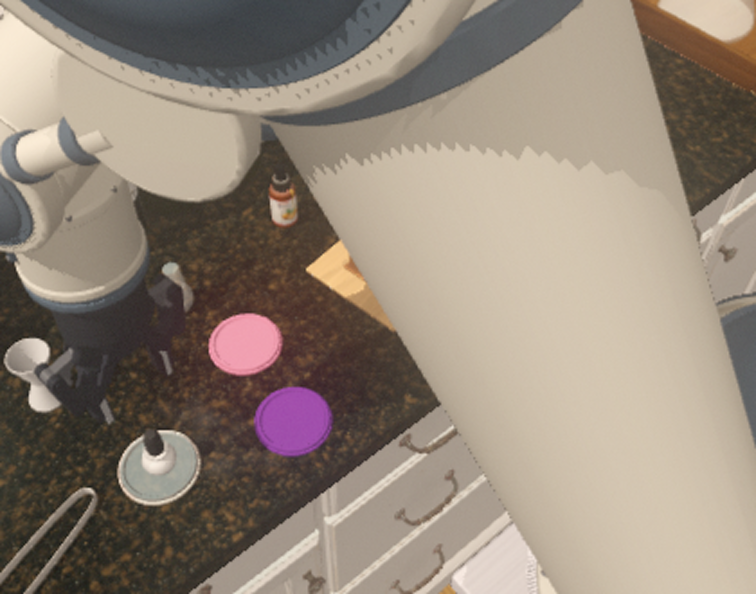

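The stopper stands at (156,455) on the glass coaster (159,467) with the gripper clear, and the lid edge shows still open at (350,280). I'll check the glass stopper from above before handing in.

```bash
python3 -c "
from h import *
d=snap('top');cv2.imwrite('pics/t3.png',cv2.resize(d['img'][140:260,120:420,::-1],None,fx=2.6,fy=2.6,interpolation=cv2.INTER_CUBIC))"
```

```text
(no output)
```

View pics/t3.png

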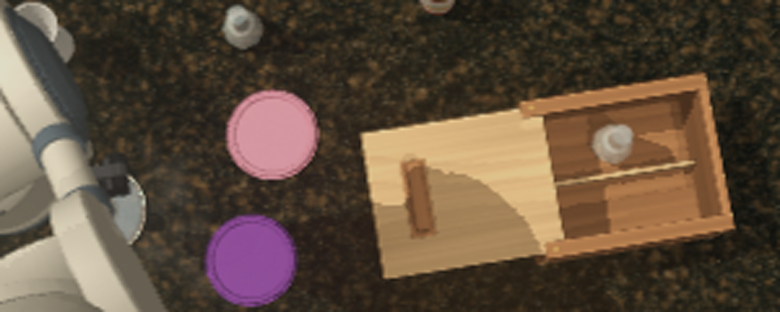

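The lid is open and the glass stopper stands at (613,143), where it was. Handing in.

```bash
python3 -c "
from h import *
print(env.hand_in())"
```

```text
the job is handed in; nothing more can be done
None
```

I handed the job in at about 34 s, with no verdict returned: in the last images the lid is slid open, the chrome stopper stands upright on the lone glass coaster, and the clear glass stopper is still in place in the box.

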